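# Load the spring-fed spice magazine

## Robot

A 6-joint arm with a two-finger parallel gripper is mounted at the origin on a cart in front of the work surface, level with it; the furniture and walls round the work are solid. World frame = base frame: x ahead of the robot, y to its left, z up, the work surface at z = 0. Lengths are in m, angles in rad, forces in N, time in s.
With the tool pointing down it reaches from about 0.375 to 0.925 m from the base axis. Payload 5.7 kg.
Tool frame: the origin (TCP) lies on the centre line of the jaws, within the pads' length; the fingertips stand ahead of it and the grasp point (between the pads) lies 3 mm ahead of it (manip.tips_ahead is the z of the fingertips in the tool frame, in m); z points along the fingers, y is the line along which they close (so a half turn about z gives the same grasp; the last joint's range is limited). The gripper opens to 85 mm and grips with 20 to 120 N. Pads are 22 mm wide; open, the fingers measure 114 mm over their backs; the gripper's body (76 mm by 85 mm) begins 54 mm behind the grasp point. The pads swing forward as they close: fully open they stand 13 mm farther back than shut.
Start: joints at [-1.357, 0.359, 1.51, -0, 1.272, -0.115], TCP at [0.194, -0.568, 0.231] pointing down, gripper open.
Joint ranges: [-2.97, 2.97], [-1.01, 2.36], [0.21, 2.38], [-0.96, 4.11], [0.2, 2.71], [-2.98, 2.98]. Speed limits (rad/s): [2.39, 2.39, 3.14, 3.14, 3.14, 3.14].

## Interface

Orientations are given as a unit quaternion [w, x, y, z].
In Python, from rig import manip, optics gives the robot as it stands. The module is installed in compiled form; this text tells all that it offers.
- The arm moves only by the tool step_arm, never from a script. Its argument "motion" is a list that holds one entry, the list of rows, each a list of 5 numbers: the finger opening in mm, from 0 to 85.4, then the shift along the tool's x, y, z in mm, then the turn about the tool's z in units of 5 degrees (1.0 is 5 degrees). In form: [[[fingers, dx, dy, dz, twist], ...]]. A call has exactly 10 rows; each row is the pose to reach, as a shift and turn from the pose commanded when the call began, along the tool's axes at that moment; what a row does not reach only later rows make up. A row lasts 1/8 s, in which the tool goes at most 62.5 mm and 10.7 degrees, less where a joint would pass 70% of its speed; a pose out of reach is approached as far as the arm can. A call with a gripper value outside its range is refused whole. The fingers move at their own pace and stop on an object; the grip force is fixed at half the most. Time passes only in rows, so rows that repeat a pose let the fingers close, or fill a call up. It gives the time, the measured TCP pose, the force, the opening and the grip force at its end, in the units of the state.
- manip.read_state(): the state, without advancing time (a new reading comes with each control period).
- optics.grab_frame(name): name is "scene" or "top"; returns (picture, depth): 400x640x3 uint8, red, green, blue; 400x640 float32, m along the optical axis (not along the pixel's ray), 0 where there is no reading.
- optics.calibration(name): a dict with "fx", "fy", "cx", "cy" (pixels), "origin" and "attitude" of the camera in the world. Camera axes: x right, y down, z forward; pixel columns grow to the right and rows downward; lengths in m; the calibration is good to about 2 mm. A picture is of the moment at which its call begins. calibration takes no time and is no camera call.
- manip.hand_in(): hands the job in; it is judged then, once.
Trained networks look in the newest picture that a camera, given by its name, has taken for a name from the list of things; names that differ only in an ending like _2 or _b are one class to them, and where a whole thing is asked for, a point or a joint stands for the part that bears it (a point fixed in the world has none). Each returns a list of dicts, best first, with "score" (0 to 1); they miss things now and then, are a little off and sometimes report something else, mostly with a low value. They report only what shows in the picture. A call takes as long as a camera call. They do not tell look-alikes from the thing itself.
- optics.search_frame(target, camera): "rect" ([centre column, centre row, width, height] in pixels, round what is visible of it).
The state is a dict: "time": time; "qpos": joint angles; "dq": joint speeds; "joint_efforts": joint torques, N m; "tcp_pos": TCP position; "orientation": TCP orientation; "ft_force": force on the tool from outside, world axes, zero at the start; "ft_torque": the same for the moment, N m; "opening": opening from 0.0 (shut) to 1.0 (fully open); "finger_force": force on a finger pad.
Only numpy, scipy, OpenCV 4.12 (cv2) and the standard library are available. Lean on these libraries where they do the work, as an engineer would, in place of code of your own. Each camera call takes 0.05 s, during which the arm holds its last target. There are 200 camera calls.

## Task

Load the two slim black-capped spice jars into the spring-fed spice magazine on the worktop, one at a time: push each upright through the open end past the two sprung lips until the lips close behind it and hold it in against the spring. The lips and spring sit at a different depth every time, so go by feel, push gently and never ram the jars against the end of the travel. Let go of both jars, and leave the two wider spice jars and the mug where they are.

Things in the scene. Friction and masses are not known exactly. Their poses are not given: they have to be found in the camera images.
- spice_magazine: fixed spring-fed holder for slim spice jars, 255 x 92 x 62 mm: wooden base, aluminium cheeks. Origin on its centre line at worktop height; +x = push direction (open end at -x, spring tube at +x), z up. Lane floor at z = 10 mm. Cheeks, 62 mm high, leave an entry lane 44 mm wide at x = -75 to -22, flared to 55 mm at x = -94, and the same behind the lips.
- lane_mouth (a point): point on the lane floor where the straight lane begins, at x = -75 mm, y = 0, z = 10 mm of the magazine; axes as the magazine. More than 25 N between a slim jar and any part of the magazine is ramming
- lips (a point): nominal middle of the two sprung lips, at x = 0, y = 0, z = 51 mm of the magazine. One-way flaps, 41 to 61 mm high, pivoted at y = +-27 mm; shut, they slant in to tips at x = 10, y = +-13 mm. A jar pushed along +x swings them aside (3 to 10 N); they shut behind it. Lips, follower and end stop share a carriage fixed at an unknown depth: all their x values are off by a common -14 to +14 mm
- held_place (a point): nominal place of the axis of the jar held just behind the lips, on the lane floor, x = 30 mm of the magazine (off by the same -14 to +14 mm). A jar not past the lips is pushed back out. A first jar can be pushed on 43 mm further; it moves up to x = 71 mm when the second is held. The second can go only 2.5 mm past its held place before a hard end stop
- spring_follower (a point): nominal middle of the empty follower's front face, x = 41 mm, z = 47 mm of the magazine (off by the same -14 to +14 mm; fixed point, does not move with the follower). The follower plate, 38 mm wide, 32 to 62 mm high, has a damped return and pushes a jar back against the lips with 3 N (one jar) to 5.5 N (two). A steady push of about 15 N is enough to load, and shows that the end stop is met
- spice_jar_1: slim spice jar with black cap, upright, 41 mm diameter, 105 mm high, 110 g; origin at the centre of its underside, z up. To be loaded; the two slim jars may go in in either order
- spice_jar_2: second slim spice jar with black cap, upright, 41 mm diameter, 105 mm high, 110 g; origin at the centre of its underside, z up. To be loaded
- spice_jar_3: wider spice jar with green cap, upright, 46 mm diameter, 106 mm high; too wide for the lane; leave alone; origin at the centre of its underside
- spice_jar_4: wider spice jar with green cap, upright, 46 mm diameter, 106 mm high; too wide for the lane; leave alone; origin at the centre of its underside
- mug: small striped cup, 63 x 87 x 52 mm, upright; leave alone; origin at the centre of its underside
Things that resemble listed ones, but are neither listed nor needed, are in the scene too. Leave any red look-alike of the spice_jar_1 alone.

How it is judged:
By the outcome, as a careful person would: the job done as asked, in the order asked, and still so for the second after the job is handed in, with the robot touching nothing.
It also fails if it takes over 72 s, if anything falls off the work surface, if the arm or the gripper's body presses on something with over 40 N, if the wrist force passes 120 N, or if a joint passes its speed limit or range.

## Working session

There is one attempt and no reset: what is moved stays moved. The work goes in short steps, Python scripts to look and compute and a tool call to move; the robot and the scene stay as the last step left them, time stands still between calls to the robot, and variables do not carry over. Pictures are saved under pics/ and viewed, at most 10 in all, crops included, and the job is handed in when it is done.

Besides the shell and the picture viewer there is one more tool, called after "Call:" as name(argument=value, ...) on one line, values as JSON. step_arm: Moves the arm, as the interface text tells. Its arguments: {"type":"object","properties":{"motion":{"type":"array"}},"required":["motion"]}

```bash
mkdir -p pics; cat > h.py <<'E'
import numpy as np, cv2
from rig import manip, optics
from scipy.spatial.transform import Rotation as R
def att(c):
    a=np.array(c["attitude"],float)
    return a if a.shape==(3,3) else R.from_quat(a[[1,2,3,0]]).as_matrix()
def cloud(name,d):
    c=optics.calibration(name); v,u=np.indices(d.shape)
    P=np.stack([(u-c["cx"])/c["fx"]*d,(v-c["cy"])/c["fy"]*d,d],-1)
    return P@att(c).T+np.array(c["origin"])
E
python3 - <<'E'
from h import *
for n in("scene","top"):
    p,d=optics.grab_frame(n); cv2.imwrite(f"pics/{n}0.png",p[:,:,::-1]); np.save(n+"0.npy",d); np.save(n+"0p.npy",p)
    c=optics.calibration(n); print(n,c)
    for t in("spice_jar_1","spice_jar_3","spice_magazine","mug"):
        print(t,[(np.round(r["rect"]).tolist(),round(r["score"],2)) for r in optics.search_frame(t,n)])
print(manip.read_state(),manip.tips_ahead)
E
```

```text
scene {'fx': 461.49997448174435, 'fy': 461.49997448174435, 'cx': 315.02748766827824, 'cy': 197.3064581868951, 'origin': array([0.02996043, 0.87543664, 0.43507412]), 'attitude': array([ 0.19036927, -0.31594612,  0.78190502, -0.5025556 ])}
spice_jar_1 [([244.0, 215.0, 21.0, 67.0], 0.85), ([286.0, 201.0, 23.0, 62.0], 0.8), ([342.0, 228.0, 23.0, 65.0], 0.77), ([266.0, 239.0, 28.0, 69.0], 0.72), ([422.0, 192.0, 25.0, 52.0], 0.66), ([370.0, 200.0, 24.0, 53.0], 0.59), ([314.0, 248.0, 28.0, 67.0], 0.57)]
spice_jar_3 [([244.0, 215.0, 21.0, 67.0], 0.85), ([286.0, 201.0, 23.0, 62.0], 0.8), ([342.0, 228.0, 23.0, 65.0], 0.77), ([266.0, 239.0, 28.0, 69.0], 0.72), ([422.0, 192.0, 25.0, 52.0], 0.66), ([370.0, 200.0, 24.0, 53.0], 0.59), ([314.0, 248.0, 28.0, 67.0], 0.57)]
spice_magazine [([340.0, 184.0, 91.0, 59.0], 0.55)]
mug [([255.0, 188.0, 27.0, 28.0], 0.81)]
top {'fx': 420.8572852076193, 'fy': 420.8572852076193, 'cx': 314.826875440216, 'cy': 197.76309821259605, 'origin': array([0.4824997 , 0.27171331, 1.00095364]), 'attitude': array([ 0.03432098, -0.70516852,  0.70728463, -0.03616471])}
spice_ja
[... 620 characters left out ...]
me': 0.5, 'qpos': array([-1.35710555e+00,  3.58845314e-01,  1.51044241e+00, -2.85285009e-05,
        1.27250446e+00, -1.15112967e-01]), 'dq': array([ 0.00159807, -0.00160953, -0.00040728,  0.0007602 ,  0.0009946 ,
       -0.00024648]), 'joint_efforts': array([-1.13469076e-03, -5.27136326e+01, -2.78786767e+01, -3.23608829e-04,
        3.53737727e-03, -1.94345949e-05]), 'tcp_pos': array([ 0.19370937, -0.56780613,  0.2307236 ]), 'orientation': array([-9.89700597e-05,  9.86515731e-01,  1.63666435e-01, -1.85325792e-05]), 'ft_force': array([ 0.03503402, -0.1928135 ,  0.22444459]), 'ft_torque': array([ 0.00466361, -0.00566552, -0.00715927]), 'finger_force': 0.0, 'opening': 0.9962756206028635} 0.022
```

```bash
python3 - <<'E'
import cv2
a=cv2.imread("pics/top0.png")[100:300,190:450]; cv2.imwrite("pics/topc.png",cv2.resize(a,(780,600),interpolation=2))
a=cv2.imread("pics/scene0.png")[140:300,210:450]; cv2.imwrite("pics/scenec.png",cv2.resize(a,(800,533),interpolation=2))
E
```

```text
(no output)
```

View pics/topc.png

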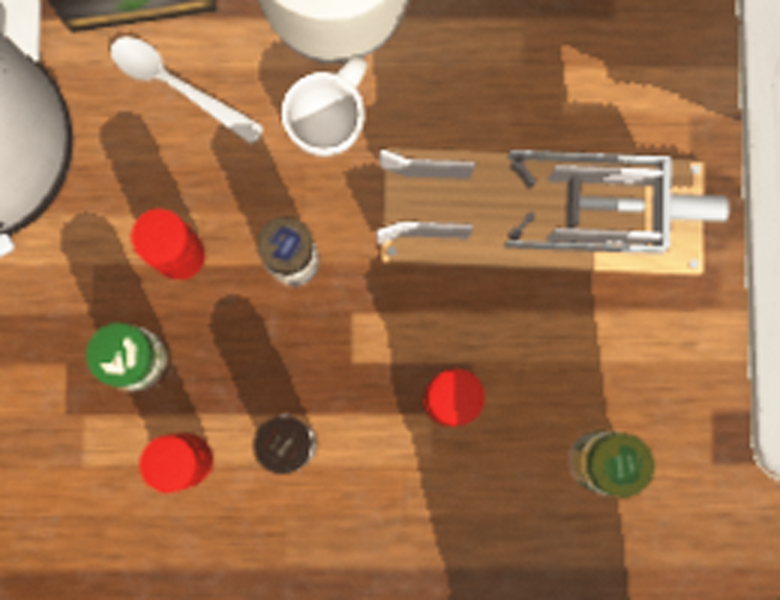

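View pics/scenec.png

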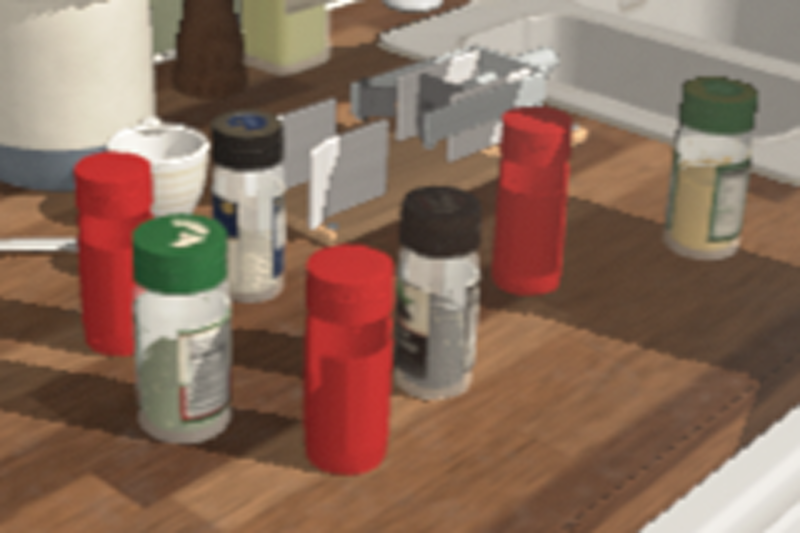

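The top view shows slim black-capped jars at full-image (286,182) and (285,248), and the magazine with its open end on the left at about (318,166), pointing right. There are three red look-alikes, two green-capped jars and the mug at (298,137). In the scene crop, the black-capped jars are at (248,200) and (440,290).

```bash
cat > m.py <<'E'
from h import *
D={n:np.load(n+"0.npy") for n in("scene","top")}; I={n:np.load(n+"0p.npy") for n in D}
C={n:cloud(n,D[n]) for n in D}
T=C["top"]
for n,(u,v) in dict(slimA=(286,181),slimB=(285,248),red1=(246,181),red2=(247,254),red3=(342,232),g1=(231,219),g2=(396,254),mug=(298,137)).items():
    W=T[v-16:v+17,u-16:u+17].reshape(-1,3)
    W=W[(W[:,2]>.02)]
    zt=np.percentile(W[:,2],90); top=W[abs(W[:,2]-zt)<.005]
    c,r=cv2.minEnclosingCircle(top[:,:2].astype(np.float32))
    # both-camera side points: cylinder fit
    A=[]
    for k in C:
        X=C[k].reshape(-1,3); A.append(X[(np.hypot(*(X[:,:2]-c).T)<.03)&(X[:,2]>.02)&(X[:,2]<zt+.01)])
    s=A[0]; s=s[s[:,2]>.03]; s2=s[s[:,2]<zt-.008]
    f=np.linalg.lstsq(np.c_[2*s2[:,:2],np.ones(len(s2))],(s2[:,:2]**2).sum(1),rcond=None)[0] if len(s2)>20 else np.zeros(3)
    print(n,"top c",np.round(c,4),"r",round(r,4),"zt",round(zt,4),"| scene ztop",np.round(np.percentile(s[:,2],98),4) if len(s) else None,"cyl",np.round(f[:2],4),round(float(np.sqrt(abs(f[2]+f[0]**2+f[1]**2))),4),len(s2))
for k in C:
    X=C[k].reshape(-1,3); s=X[(abs(X[:,2]-.062)<.006)]
    lo,hi=T[166,318],T[166,440]
    b=np.array([T[140:200,315:435].reshape(-1,3)]).reshape(-1,3)
    mn=b[:,:2].min(0);mx=b[:,:2].max(0)
    s=s[((s[:,:2]>mn-.01)&(s[:,:2]<mx+.01)).all(1)]
    np.save("mag_"+k,s); print(k,len(s),mn,mx,cv2.minAreaRect(s[:,:2].astype(np.float32)*1000))
b=T[140:200,310:440]; bb=b.reshape(-1,3); bb=bb[abs(bb[:,2]-.010)<.004]; print("base",len(bb),cv2.minAreaRect(bb[:,:2].astype(np.float32)*1000))
# height image plot
X=np.concatenate([c.reshape(-1,3) for c in C.values()])
S=2500; img=np.zeros((600,800,3),np.uint8); o=np.array([ (mn[0]+mx[0])/2,(mn[1]+mx[1])/2])
Y=X[(abs(X[:,0]-o[0])<.12)&(abs(X[:,1]-o[1])<.16)]
for x,y,z in Y[np.argsort(Y[:,2])]:
    col=(int(np.clip(z*3500,0,255)),)*3 if z<.04 else (0,int(np.clip(z*3500,0,255)),255)
    cv2.circle(img,(int(400-(y-o[1])*S),int(300-(x-o[0])*S)),2,col,-1)
cv2.imwrite("pics/hm.png",img); print("o",o)
E
python3 m.py
```

```text
slimA top c [0.6088 0.335 ] r 0.0201 zt 0.1072 | scene ztop 0.1076 cyl [0.61   0.3332] 0.0191 691
slimB top c [0.4663 0.3363] r 0.0202 zt 0.1075 | scene ztop 0.1077 cyl [0.4678 0.3348] 0.0197 894
red1 top c [0.615  0.4254] r 0.0202 zt 0.1077 | scene ztop 0.1076 cyl [0.6158 0.4243] 0.0185 642
red2 top c [0.453  0.4166] r 0.0199 zt 0.1075 | scene ztop 0.1077 cyl [0.4543 0.4154] 0.0193 1003
red3 top c [0.4997 0.2127] r 0.02 zt 0.1074 | scene ztop 0.1077 cyl [0.5005 0.2114] 0.0188 700
g1 top c [0.5305 0.4528] r 0.0226 zt 0.1077 | scene ztop 0.108 cyl [0.532  0.4508] 0.0225 1107
g2 top c [0.4513 0.0964] r 0.0223 zt 0.1077 | scene ztop 0.1082 cyl [0.4523 0.0949] 0.0215 750
mug top c [0.7255 0.3048] r 0.04 zt 0.053 | scene ztop 0.0539 cyl [0.7226 0.3064] 0.0246 109
scene 930 [ 0.4824997  -0.02073847] [0.72435168 0.27171331] ((626.5846557617188, 161.535400390625), (178.58290100097656, 276.45562744140625), 37.55086898803711)
top 801 [ 0.4824997  -0.02073847] [0.72435168 0.27171331] ((580.00048828125, 137.8175811767578), (264.7710266113281, 211.4523468017578), 87.72100830078125)
base 2537 ((641.1034545898438, 115.84492492675781), (128.0010528564453, 298.0375671386719), 2.37658429145813)
o [0.60342569 0.12548742]
```

View pics/hm.png

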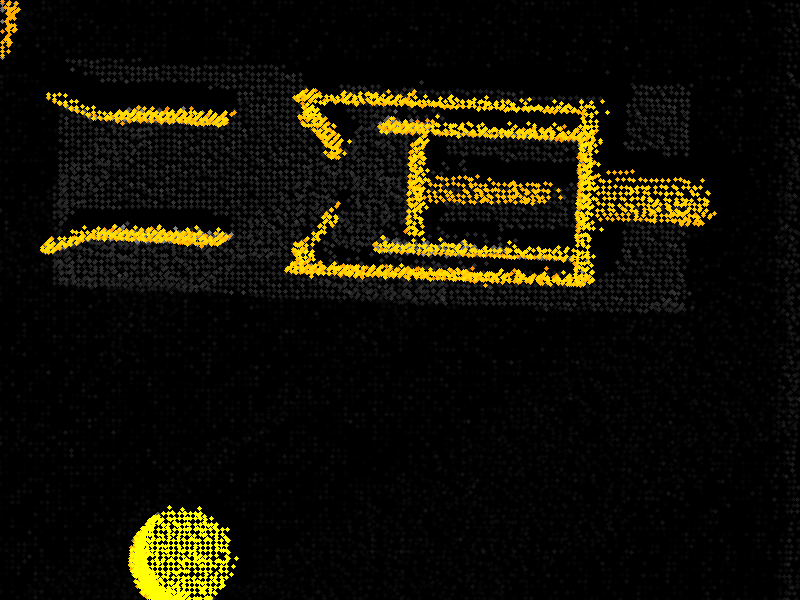

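The height map shows the magazine clearly, with push direction ≈ world −y and a slight tilt. The entry cheeks span px 95–231, the lip tips are at ≈343 and the follower is at ≈413. Next: fit the axis per camera and check for tall obstacles on the way.

```bash
cat > f.py <<'E'
from h import *
from scipy.optimize import least_squares
C={n:cloud(n,np.load(n+"0.npy")).reshape(-1,3) for n in("scene","top")}
o=np.array([.6034,.1255])
def pts(k,zlo,zhi,u0,u1,v0,v1):
    X=C[k];X=X[(X[:,2]>zlo)&(X[:,2]<zhi)]; u=400-(X[:,1]-o[1])*2500; v=300-(X[:,0]-o[0])*2500
    return X[(u>u0)&(u<u1)&(v>v0)&(v<v1)]
def line(P,lab):
    a,b=np.polyfit(P[:,1],P[:,0],1); r=P[:,0]-a*P[:,1]-b; P=P[abs(r)<2.5*r.std()]; a,b=np.polyfit(P[:,1],P[:,0],1); r=P[:,0]-a*P[:,1]-b
    print(lab,len(P),"slope",round(a,4),"x@y=.22",round(a*.22+b,4),"x@.1",round(a*.1+b,4),"spread",np.round(np.percentile(r,[5,95])*1000,1)); return a,b
for k in C:
    print(k,"table z",np.round(np.median(pts(k,-.02,.02,-100,900,350,480)[:,2]),4))
    for lab,w in dict(cheekU=(110,220,95,135),cheekL=(110,220,220,255),frU=(320,570,85,118),frL=(310,570,255,295),inU=(390,570,118,145),inL=(390,570,232,262)).items():
        P=pts(k,.058,.07,*w)
        if len(P)>20: line(P,k+" "+lab)
    th=np.deg2rad(0)
    for lab,w in dict(cheekall=(20,240,80,262),tips=(300,370,110,245),foll=(395,440,145,235),frame=(285,610,80,290)).items():
        P=pts(k,.05,.07,*w)
        if len(P): print(k,lab,len(P),"y range",np.round(np.percentile(P[:,1],[.5,5,50,95,99.5]),4),"z98",round(np.percentile(P[:,2],98),4))
X=np.concatenate(list(C.values())); H=X[(X[:,2]>.125)&(X[:,0]>.1)&(X[:,0]<.9)&(X[:,1]<.6)&(X[:,1]>-.8)]
g,c=np.unique(np.round(H[:,:2]*20).astype(int)//1,axis=0,return_counts=True)
print([(round(a/20,2),round(b/20,2),round(float(H[(np.round(H[:,:2]*20)==[a,b]).all(1),2].max()),2)) for (a,b),n in zip(g,c) if n>5])
E
python3 f.py
```

```text
scene table z 0.002
scene cheekU 42 slope 0.034 x@y=.22 0.6774 x@.1 0.6734 spread [-1.7  1.9]
scene cheekL 48 slope 0.0394 x@y=.22 0.6295 x@.1 0.6248 spread [-2.2  2.8]
scene frU 69 slope 0.0448 x@y=.22 0.6879 x@.1 0.6826 spread [-2.3  1.9]
scene frL 96 slope 0.0446 x@y=.22 0.6192 x@.1 0.6138 spread [-1.7  2. ]
scene inU 63 slope 0.0264 x@y=.22 0.6747 x@.1 0.6715 spread [-3.1  2.9]
scene inL 55 slope 0.0437 x@y=.22 0.6293 x@.1 0.624 spread [-1.7  2.6]
scene cheekall 264 y range [0.195  0.1972 0.2233 0.2635 0.2671] z98 0.0643
scene tips 73 y range [0.1464 0.1498 0.1551 0.1638 0.1651] z98 0.0655
scene foll 66 y range [0.1146 0.1159 0.1187 0.1211 0.1219] z98 0.0648
scene frame 819 y range [0.0455 0.0495 0.1092 0.1631 0.1684] z98 0.066
top table z 0.0006
top cheekU 41 slope 0.0451 x@y=.22 0.6766 x@.1 0.6712 spread [-1.7  2.2]
top cheekL 40 slope 0.0399 x@y=.22 0.6286 x@.1 0.6238 spread [-1.9  2. ]
top frU 70 slope 0.0476 x@y=.22 0.6875 x@.1 0.6818 spread [-1.5  1.7]
top frL 87 slope -0.0066 x@y=.22 0.6141 x@.1 0.6148 spread [-3.7  6. ]
top inU 59 slope 0.0534 x@y=.22 0.6777 x@.1 0.6713 s
[... 1864 characters left out ...]
15), 0.15), (np.float64(0.85), np.float64(0.25), 0.16), (np.float64(0.85), np.float64(0.3), 0.18), (np.float64(0.85), np.float64(0.35), 0.16), (np.float64(0.85), np.float64(0.4), 0.13), (np.float64(0.85), np.float64(0.45), 0.14), (np.float64(0.85), np.float64(0.5), 0.13), (np.float64(0.9), np.float64(-0.5), 0.16), (np.float64(0.9), np.float64(-0.2), 0.13), (np.float64(0.9), np.float64(-0.15), 0.32), (np.float64(0.9), np.float64(-0.1), 0.33), (np.float64(0.9), np.float64(0.05), 0.27), (np.float64(0.9), np.float64(0.1), 0.2), (np.float64(0.9), np.float64(0.15), 0.14), (np.float64(0.9), np.float64(0.25), 0.16), (np.float64(0.9), np.float64(0.3), 0.16), (np.float64(0.9), np.float64(0.35), 0.16)]
```

Call:
step_arm(motion=[[[70,41,-43,0,-1.5],[70,82,-86,0,-3],[70,124,-130,0,-4.5],[70,165,-174,0,-6],[70,207,-217,0,-7.5],[70,248,-260,0,-9],[70,290,-304,0,-10.5],[70,331,-347,0,-12],[70,372,-391,0,-13],[70,414,-434,0,-13.7]]])

```text
time: 1.75
tcp_pos: [0.4461, -0.0215, 0.2312]
orientation: [0.001, 0.723, 0.691, 0.0]
ft_force: [2.0, -0.8, -0.4]
opening: 0.82
finger_force: 0.0
```

Call:
step_arm(motion=[[[70,52,21,10,0],[70,104,42,20,0],[70,156,63,30,0],[70,208,84,40,0],[70,260,106,50,0],[70,315,128,60,0],[70,364,148,68,0],[70,364,148,80,0],[70,364,148,112,0],[70,364,148,143,0]]])

```text
time: 3.0
tcp_pos: [0.6097, 0.3325, 0.087]
orientation: [0.0, 0.723, 0.69, -0.0]
ft_force: [0.5, 0.6, -0.1]
opening: 0.82
finger_force: 0.0
```

Call:
step_arm(motion=[[[70,0,0,0,0],[20,0,0,0,0],[20,0,0,0,0],[20,0,0,0,0],[20,0,0,0,0],[20,0,0,0,0],[20,0,0,-5,0],[20,0,0,-15,0],[20,0,0,-25,0],[20,0,0,-30,0]]])

```text
time: 4.25
tcp_pos: [0.6106, 0.3336, 0.119]
orientation: [0.0, 0.723, 0.69, 0.001]
ft_force: [-0.2, -0.0, -1.3]
opening: 0.448
finger_force: 60.3
```

Call:
step_arm(motion=[[[20,-10,20,0,0],[20,-24,40,0,0],[20,-29,48,0,0],[20,-29,48,8,0],[20,-29,48,17,0],[20,-39,48,17,0],[20,-49,48,17,0],[20,-59,48,17,0],[20,-67,48,17,0],[20,-69,48,17,0]]])

```text
time: 5.5
tcp_pos: [0.655, 0.2614, 0.1011]
orientation: [0.0, 0.724, 0.69, 0.0]
ft_force: [-0.2, -0.1, -1.4]
opening: 0.448
finger_force: 60.4
```

```bash
python3 - <<'E'
from h import *
s=manip.read_state(); print(s["tcp_pos"],s["ft_force"],s["time"])
a=[]
for n in("scene","top"):
    p,d=optics.grab_frame(n); a.append((p[130:250,230:390] if n=="scene" else p[120:240,250:410])[:,:,::-1]); X=cloud(n,d).reshape(-1,3)
cv2.imwrite("pics/in1.png",cv2.resize(np.hstack(a),(800,300),interpolation=2))
E
```

```text
[0.65500535 0.26136755 0.10112356] [-0.17418007 -0.11985431 -1.43988656] 5.5
```

View pics/in1.png

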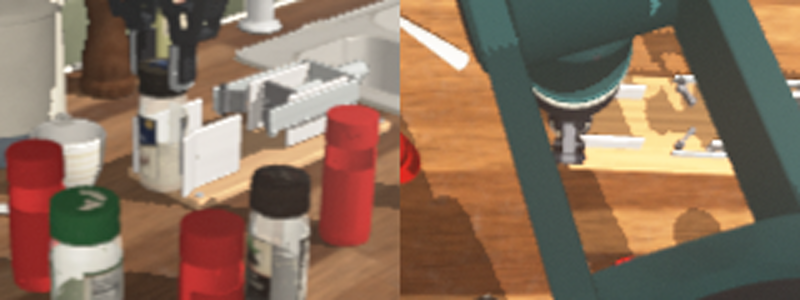

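The jar is in the flare, at the entrance in the left view (≈160,150), upright and with no contact force. Sliding it in to x_m ≈ −50.

Call:
step_arm(motion=[[[20,-4,0,0,0],[20,-8,0,0,0],[20,-13,0,0,0],[20,-18,0,0,0],[20,-23,0,0,0],[20,-28,0,0,0],[20,-33,0,0,0],[20,-37,0,0,0],[20,-39,0,0,0],[20,-39,0,0,0]]])

```text
time: 6.85
tcp_pos: [0.6535, 0.2232, 0.1011]
orientation: [0.0, 0.723, 0.69, 0.0]
ft_force: [3.7, 0.8, -0.9]
opening: 0.444
finger_force: 60.4
```

Call:
step_arm(motion=[[[20,0,1,1,0],[20,0,1,2,0],[20,0,1,2.5,0],[20,0,1,2.5,0],[56,0,1,2.5,0],[56,0,1,2.5,0],[56,0,1,0,0],[56,0,1,-20,0],[56,0,1,-50,0],[56,0,1,-75,0]]])

```text
time: 8.1
tcp_pos: [0.6547, 0.2233, 0.1784]
orientation: [0.0, 0.723, 0.69, 0.001]
ft_force: [0.7, 0.2, 0.0]
opening: 0.651
finger_force: 0.0
```

Call:
step_arm(motion=[[[30,10,0,0,-2],[10,20,0,0,-4],[0,30,0,0,-6],[0,40,0,0,-8],[0,50,0,0,-10],[0,50,0,0,-12],[0,50,0,0,-14],[0,50,0,0,-16],[0,50,0,10,-18],[0,50,0,20,-18]]])

```text
time: 9.35
tcp_pos: [0.6569, 0.2733, 0.157]
orientation: [0.001, 0.024, 1.0, 0.0]
ft_force: [-1.0, 0.8, 0.4]
opening: 0.001
finger_force: 0.0
```

```bash
python3 - <<'E'
from h import *
s=manip.read_state(); print(s["tcp_pos"],s["orientation"],s["ft_force"],s["time"],s["qpos"],manip.tips_ahead)
p,d=optics.grab_frame("scene"); cv2.imwrite("pics/p1.png",cv2.resize(p[90:230,230:410],(800,622))[:600,:,::-1])
X=cloud("scene",d).reshape(-1,3)
j=X[(abs(X[:,0]-.654)<.03)&(abs(X[:,1]-.223)<.03)&(X[:,2]>.07)&(X[:,2]<.125)]
print("jar",len(j),np.percentile(j[:,2],98),j.mean(0))
t=s["tcp_pos"]; f=X[(abs(X[:,0]-t[0])<.025)&(abs(X[:,1]-t[1])<.03)&(X[:,2]<t[2]+.03)&(X[:,2]>.1)]
print("finger",len(f),f.min(0),f.max(0),np.percentile(f[:,2],2))
E
```

```text
[0.65691916 0.27329437 0.15702242] [8.10694458e-04 2.39883098e-02 9.99711861e-01 3.15290136e-04] [-1.02674122  0.75339225  0.44305067] 9.35 [ 2.97208516e-01  5.79022340e-01  1.32476383e+00  9.15308425e-05
  1.23606894e+00 -1.22563656e+00] 0.022
jar 501 0.11780199152248177 [0.64446574 0.23185196 0.09769594]
finger 190 [0.64391936 0.24337816 0.10024823] [0.66763991 0.28804002 0.18684694] 0.11363605088881454
```

View pics/p1.png

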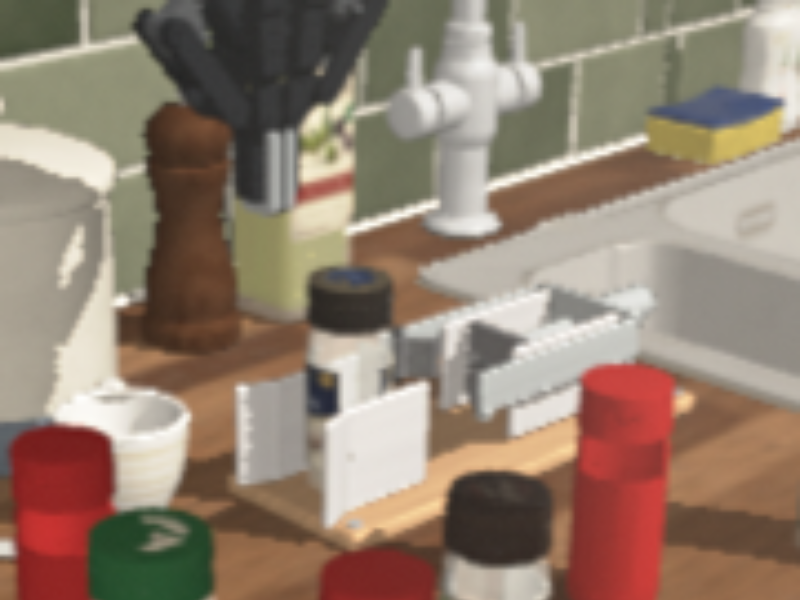

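The first jar stands upright in the lane at (350,380) and the closed fingers hang behind it at (265,170). The knuckles splay outward above the pads, so I need the gripper's profile to check clearance over the jar cap.

```bash
python3 - <<'E'
from h import *
s=manip.read_state(); t=s["tcp_pos"]; q=s["orientation"]; Rt=R.from_quat(q[[1,2,3,0]]).as_matrix()
for n in("scene","top"):
    p,d=optics.grab_frame(n); X=(cloud(n,d).reshape(-1,3)-t)@Rt
    X=X[(abs(X[:,0])<.06)&(abs(X[:,1])<.1)&(X[:,2]<.03)&(X[:,2]>-.15)]
    print(n)
    for z in np.arange(.024,-.13,-.008):
        b=X[abs(X[:,2]-z)<.004]
        if len(b)>3: print("z %.0f n %d x %s y %s"%(z*1000,len(b),np.round(np.percentile(b[:,0],[1,99])*1000),np.round(np.percentile(b[:,1],[1,99])*1000)))
E
```

```text
scene
z 0 n 7 x [-10.   9.] y [-6.  6.]
z -8 n 43 x [-8. 12.] y [-11.  12.]
z -16 n 62 x [-8. 12.] y [-14.  14.]
z -24 n 62 x [-7. 12.] y [-15.  15.]
z -32 n 62 x [-7. 13.] y [-15.  14.]
z -40 n 63 x [-8. 12.] y [-16.  15.]
z -48 n 89 x [-9. 14.] y [-31.  31.]
z -56 n 162 x [-11.  15.] y [-36.  37.]
z -64 n 149 x [-11.  16.] y [-43.  45.]
z -72 n 198 x [-14.  18.] y [-48.  50.]
z -80 n 200 x [-12.  18.] y [-54.  57.]
z -88 n 241 x [-10.  18.] y [-60.  61.]
z -96 n 231 x [-10.  20.] y [-57.  61.]
z -104 n 180 x [-4. 20.] y [-47.  49.]
z -112 n 186 x [-7. 20.] y [-39.  42.]
z -120 n 166 x [-7. 13.] y [-36.  40.]
z -128 n 99 x [-10.  36.] y [-17.  39.]
top
z -56 n 10 x [13. 15.] y [-37.  33.]
z -64 n 6 x [13. 14.] y [-39.  35.]
z -72 n 23 x [ 7. 14.] y [-47.  36.]
z -80 n 13 x [ 8. 14.] y [-51. -36.]
z -88 n 52 x [-10.  15.] y [-59. -39.]
z -96 n 79 x [-10.  12.] y [-59. -44.]
z -104 n 22 x [-3. 12.] y [-47. -35.]
z -112 n 14 x [-3. 12.] y [-40. -35.]
```

```bash
python3 - <<'E'
from h import *
s=manip.read_state(); t=s["tcp_pos"]; q=s["orientation"]; Rt=R.from_quat(q[[1,2,3,0]]).as_matrix()
c=optics.calibration("scene")
for z in(-.05,-.02,0,.003,.01,.022):
    P=(t+Rt@[0,0,z]-c["origin"])@att(c); u,v=c["fx"]*P[0]/P[2]+c["cx"],c["fy"]*P[1]/P[2]+c["cy"]; print(z,round(u,1),round(v,1),"in view",round((u-230)*4.444),round((v-90)*4.444),round(P[2],3))
p,d=optics.grab_frame("scene")
print(d[115:150:2,285:296:2].round(2))
E
```

```text
-0.05 290.3 114.0 in view 268 107 0.883
-0.02 290.4 129.2 in view 268 174 0.896
0 290.4 139.1 in view 268 218 0.904
0.003 290.4 140.5 in view 268 225 0.905
0.01 290.4 143.9 in view 268 240 0.908
0.022 290.4 149.7 in view 269 265 0.913
[[0.86 0.87 0.87 0.87 0.88 0.88]
 [0.86 0.87 0.87 0.87 0.87 0.88]
 [0.87 0.87 0.87 0.87 0.88 0.89]
 [0.88 0.87 0.88 0.88 0.88 0.88]
 [0.   0.88 0.88 0.88 0.88 0.88]
 [0.88 0.88 0.88 0.88 0.88 0.89]
 [0.89 0.88 0.88 0.88 0.89 0.89]
 [0.89 0.88 0.88 0.89 0.88 0.89]
 [0.89 0.89 0.89 0.88 0.89 0.89]
 [0.89 0.89 0.89 0.89 0.89 0.89]
 [0.9  0.89 0.89 0.89 0.89 0.9 ]
 [0.9  0.9  0.89 0.89 0.89 0.9 ]
 [1.21 1.2  1.2  0.89 1.19 1.19]
 [1.21 1.21 1.2  1.2  1.19 1.19]
 [1.21 1.21 1.2  1.2  1.19 1.19]
 [1.22 1.21 1.21 1.2  1.2  1.19]
 [1.22 1.21 1.21 1.2  1.2  1.2 ]
 [1.22 1.21 1.21 1.21 1.2  1.2 ]]
```

Call:
step_arm(motion=[[[30,0,0,-5,2],[60,0,-5,-10,4],[60,0,-15,-10,6],[60,0,-25,-10,8],[60,0,-35,-10,10],[60,0,-45,-10,12],[60,0,-50,-10,14],[60,0,-50,-10,16],[60,0,-50,-5,18],[60,0,-50,0,18]]])

```text
time: 10.8
tcp_pos: [0.6544, 0.2232, 0.1563]
orientation: [0.0, 0.723, 0.691, 0.0]
ft_force: [-0.7, 0.0, 0.8]
opening: 0.698
finger_force: 0.0
```

Call:
step_arm(motion=[[[60,0,0,25,0],[60,0,0,50,0],[60,0,0,62,0],[60,0,0,67,0],[60,0,0,67,0],[20,0,0,67,0],[20,0,0,67,0],[20,0,0,67,0],[20,0,0,67,0],[20,0,0,67,0]]])

```text
time: 12.05
tcp_pos: [0.6547, 0.2234, 0.0901]
orientation: [0.0, 0.723, 0.691, 0.001]
ft_force: [-1.5, 0.2, 6.8]
opening: 0.455
finger_force: 60.3
```

```bash
python3 - <<'E'
from h import *
s=manip.read_state(); t=s["tcp_pos"]; q=s["orientation"]; Rt=R.from_quat(q[[1,2,3,0]]).as_matrix(); print(t,s["ft_force"],s["ft_torque"])
c=optics.calibration("scene"); p,d=optics.grab_frame("scene")
im=cv2.resize(p[110:220,250:400],(800,587),interpolation=2)[:,:,::-1].copy()
for z in(-.051,0,.003,.022):
    P=(t+Rt@[-0.0,0,z]-c["origin"])@att(c); u,v=c["fx"]*P[0]/P[2]+c["cx"],c["fy"]*P[1]/P[2]+c["cy"]; k=800/150
    y=int((v-110+.5)*k); cv2.line(im,(int((u-250)*k)-90,y),(int((u-250)*k)-40,y),(0,0,255),1)
cv2.imwrite("pics/g1.png",im)
E
```

```text
[0.65471509 0.22340605 0.09013228] [-1.47614004  0.19338606  6.80664834] [-0.02007166  0.22751974 -0.04936479]
```

View pics/g1.png

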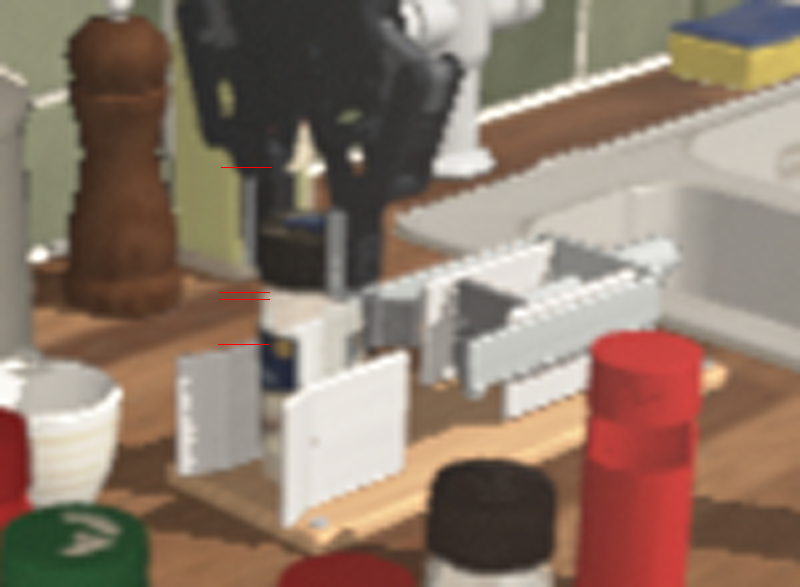

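The near finger's tip shows at row ≈295, so the pads grip the cap, and the jar stands upright between the cheeks. The 7 N upward force is just the jar being pressed to the floor as the pads close. I'll unload 1 mm and advance gripped towards the lips.

Call:
step_arm(motion=[[[20,0,0,-1,0],[20,-5,0,-1,0],[20,-10,0,-1,0],[20,-16,0,-1,0],[20,-22,0,-1,0],[20,-28,0,-1,0],[20,-33,0,-1,0],[20,-37,0,-1,0],[20,-40,0,-1,0],[20,-40,0,-1,0]]])

```text
time: 13.35
tcp_pos: [0.6524, 0.1831, 0.0903]
orientation: [-0.0, 0.723, 0.69, 0.0]
ft_force: [0.1, 3.2, 6.5]
opening: 0.456
finger_force: 61.2
```

Call:
step_arm(motion=[[[20,-2,0,0,0],[20,-4,0,0,0],[20,-6,0,0,0],[20,-8,0,0,0],[20,-10,0,0,0],[20,-12,0,0,0],[20,-14,0,0,0],[20,-15,0,0,0],[20,-15,0,0,0],[20,-15,0,0,0]]])

```text
time: 14.6
tcp_pos: [0.6517, 0.1689, 0.0904]
orientation: [-0.0, 0.723, 0.69, 0.001]
ft_force: [-1.3, 4.9, 7.6]
opening: 0.461
finger_force: 61.3
```

Call:
step_arm(motion=[[[20,0,0,-1,0],[20,0,0,-1.5,0],[20,-2,0,-1.5,0],[20,-4,0,-1.5,0],[20,-6,0,-1.5,0],[20,-8,0,-1.5,0],[20,-10,0,-1.5,0],[20,-12,0,-1.5,0],[20,-12,0,-1.5,0],[20,-12,0,-1.5,0]]])

```text
time: 15.85
tcp_pos: [0.651, 0.156, 0.0914]
orientation: [0.0, 0.723, 0.691, -0.0]
ft_force: [-0.7, 3.9, -1.2]
opening: 0.46
finger_force: 60.5
```

```bash
python3 - <<'E'
from h import *
s=manip.read_state(); t=s["tcp_pos"]; print(t,s["ft_force"],s["ft_torque"])
p,d=optics.grab_frame("scene"); cv2.imwrite("pics/l1.png",cv2.resize(p[110:220,280:430],(800,587),interpolation=2)[:,:,::-1])
E
```

```text
[0.65101975 0.15604166 0.0913901 ] [-0.65429993  3.88149903 -1.15167617] [ 0.72615825 -0.12893059  0.00977065]
```

View pics/l1.png

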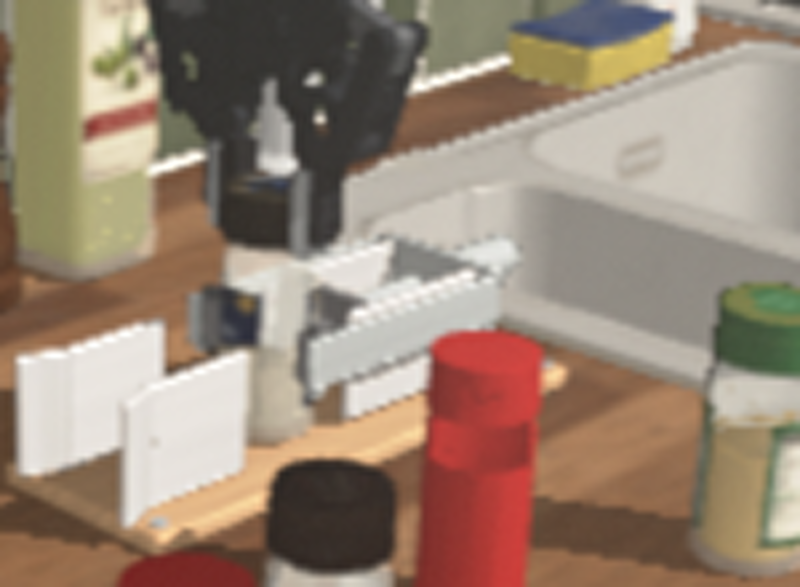

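The jar is upright at the lips, with its cap gripped at (280,210) and only 3.9 N of resistance. Going on.

Call:
step_arm(motion=[[[20,-2,0,0,0],[20,-4,0,0,0],[20,-6,0,0,0],[20,-8,0,0,0],[20,-10,0,0,0],[20,-12,0,0,0],[20,-14,0,0,0],[20,-16,0,0,0],[20,-16,0,0,0],[20,-16,0,0,0]]])

```text
time: 17.15
tcp_pos: [0.6501, 0.14, 0.0913]
orientation: [0.0, 0.723, 0.691, -0.0]
ft_force: [-0.4, -1.3, -0.8]
opening: 0.452
finger_force: 60.3
```

Call:
step_arm(motion=[[[20,-2,0,0,0],[20,-4,0,0,0],[20,-6,0,0,0],[20,-8,0,0,0],[20,-9,0,0,0],[20,-10,0,0,0],[20,-11,0,0,0],[20,-12,0,0,0],[20,-12,0,0,0],[20,-12,0,0,0]]])

```text
time: 18.4
tcp_pos: [0.65, 0.1285, 0.0915]
orientation: [0.0, 0.723, 0.691, 0.0]
ft_force: [3.6, 3.7, 0.2]
opening: 0.457
finger_force: 60.6
```

Call:
step_arm(motion=[[[20,-1,0.5,0,0],[20,-2,0.8,0,0],[20,-3,0.8,0,0],[20,-4,0.8,0,0],[20,-4,0.8,0.5,0],[20,-4,0.8,1,0],[56,-4,0.8,1,0],[56,-4,0.8,1,0],[56,-4,0.8,1,0],[56,-4,0.8,1,0]]])

```text
time: 19.65
tcp_pos: [0.6502, 0.124, 0.0903]
orientation: [-0.0, 0.723, 0.69, -0.0]
ft_force: [0.2, -0.1, -0.1]
opening: 0.656
finger_force: 0.0
```

Call:
step_arm(motion=[[[56,0,0,-20,0],[56,0,0,-50,0],[56,10,-20,-80,0],[60,40,-60,-85,0],[70,85,-95,-85,0],[70,130,-135,-85,0],[70,165,-170,-80,0],[70,185,-180,-75,0],[70,195,-184,-65,0],[70,197,-185,-60,0]]])

```text
time: 20.9
tcp_pos: [0.4746, 0.3296, 0.1496]
orientation: [0.0, 0.723, 0.691, -0.0]
ft_force: [0.4, 0.5, -0.3]
opening: 0.821
finger_force: 0.0
```

```bash
cat > j.py <<'E'
from h import *
s=manip.read_state(); print(s["time"],s["tcp_pos"],s["ft_force"])
for n in("scene","top"):
    p,d=optics.grab_frame(n); X=cloud(n,d).reshape(-1,3)
    for lab,c in dict(mag=(.65,.13),B=(.467,.335)).items():
        W=X[(abs(X[:,0]-c[0])<.035)&(abs(X[:,1]-c[1])<(.075 if lab=="mag" else .035))&(X[:,2]>.09)&(X[:,2]<.125)]
        if len(W)<20: print(n,lab,"none"); continue
        zt=np.percentile(W[:,2],95); T=W[abs(W[:,2]-zt)<.004]; print(n,lab,len(T),"z",round(zt,4),"mean",T.mean(0).round(4),"min",T.min(0).round(4)[:2],"max",T.max(0).round(4)[:2])
    if n=="scene": cv2.imwrite("pics/j_%d.png"%(s["time"]*10),cv2.resize(p[110:240,270:430],(800,600))[:,:,::-1])
E
python3 j.py; ls pics
```

```text
20.9 [0.47456964 0.32962197 0.14957572] [ 0.43160378  0.54919774 -0.32227173]
scene mag 86 z 0.1179 mean [0.6459 0.1339 0.117 ] min [0.63   0.1138] max [0.6685 0.1517]
scene B 225 z 0.1079 mean [0.466  0.3367 0.1067] min [0.4471 0.3135] max [0.4868 0.3547]
top mag 195 z 0.1182 mean [0.6496 0.1332 0.1162] min [0.6303 0.115 ] max [0.6671 0.1517]
top B none
g1.png
hm.png
in1.png
j_209.png
l1.png
p1.png
scene0.png
scenec.png
top0.png
topc.png
```

Jar 1 went to y=0.124, and on release settled back at y≈0.133 (x_m ≈ 40), held by the lips. So the carriage offset is about +10 mm. Now jar B.

Call:
step_arm(motion=[[[70,6,-7,10,0],[70,6,-7,30,0],[70,6,-7,50,0],[70,6,-7,65,0],[70,6,-7,70,0],[70,6,-7,70,0],[20,6,-7,70,0],[20,6,-7,70,0],[20,6,-7,70,0],[20,6,-7,70,0]]])

```text
time: 22.25
tcp_pos: [0.4684, 0.3363, 0.0814]
orientation: [0.0, 0.723, 0.691, 0.001]
ft_force: [-0.9, 0.4, 6.1]
opening: 0.452
finger_force: 60.1
```

Call:
step_arm(motion=[[[20,0,0,0,0],[20,0,0,-5,0],[20,0,0,-20,0],[20,0,0,-50,0],[20,0,0,-90,0],[20,0,0,-130,0],[20,0,0,-140,0],[20,0,0,-140,0],[20,0,0,-140,0],[20,0,0,-140,0]]])

```text
time: 23.5
tcp_pos: [0.467, 0.3354, 0.2187]
orientation: [-0.0, 0.723, 0.69, -0.001]
ft_force: [-1.0, -0.3, -1.3]
opening: 0.458
finger_force: 60.5
```

Call:
step_arm(motion=[[[20,-8,50,0,0],[20,-16,105,0,0],[20,-22,155,0,0],[20,-24,185,10,0],[20,-24,192.5,40,0],[20,-24,192.5,80,0],[20,-24,192.5,110,0],[20,-24,192.5,124,0],[20,-24,192.5,127,0],[20,-24,192.5,127,0]]])

```text
time: 24.75
tcp_pos: [0.6598, 0.3033, 0.0943]
orientation: [0.0, 0.723, 0.691, 0.001]
ft_force: [-1.5, -0.2, -0.9]
opening: 0.456
finger_force: 60.8
```

Call:
step_arm(motion=[[[20,-8,0,0,0],[20,-16,0,0,0],[20,-24,0,0,0],[20,-32,0,0,0],[20,-38,0,0,0],[20,-44,0,0,0],[20,-50,0,0,0],[20,-54,0,0,0],[20,-57,0,0,0],[20,-57,0,0,0]]])

```text
time: 26.0
tcp_pos: [0.6565, 0.246, 0.0933]
orientation: [-0.0, 0.723, 0.69, 0.0]
ft_force: [-0.5, -0.0, -1.7]
opening: 0.454
finger_force: 60.8
```

Call:
step_arm(motion=[[[20,-6,-0.5,0,0],[20,-14,-0.6,0,0],[20,-22,-0.6,0.5,0],[20,-30,-0.6,1,0],[20,-38,-0.6,1,0],[20,-46,-0.6,1,0],[20,-54,-0.6,1,0],[20,-60,-0.6,1,0],[20,-62,-0.6,1,0],[20,-62,-0.6,1,0]]])

```text
time: 27.25
tcp_pos: [0.653, 0.1842, 0.0924]
orientation: [-0.0, 0.723, 0.69, 0.0]
ft_force: [1.2, 0.3, -2.2]
opening: 0.457
finger_force: 60.8
```

Call:
step_arm(motion=[[[20,-2,0,0,0],[20,-4,0,0,0],[20,-6,0,0,0],[20,-8,0,0,0],[20,-10,0,0,0],[20,-12,0,0,0],[20,-14,0,0,0],[20,-16,0,0,0],[20,-17,0,0,0],[20,-17,0,0,0]]])

```text
time: 28.5
tcp_pos: [0.6527, 0.1692, 0.093]
orientation: [-0.001, 0.723, 0.69, 0.002]
ft_force: [-0.4, 7.0, 1.4]
opening: 0.459
finger_force: 60.9
```

Call:
step_arm(motion=[[[20,-1.5,0,-0.5,0],[20,-3,0,-0.5,0],[20,-4.5,0,-0.5,0],[20,-6,0,-0.5,0],[20,-7.5,0,-0.5,0],[20,-9,0,-0.5,0],[20,-10,0,-0.5,0],[20,-11,0,-0.5,0],[20,-12,0,-0.5,0],[20,-12,0,-0.5,0]]])

```text
time: 29.75
tcp_pos: [0.6527, 0.1582, 0.0939]
orientation: [-0.001, 0.724, 0.69, 0.003]
ft_force: [-0.1, 10.2, 1.7]
opening: 0.454
finger_force: 61.0
```

Call:
step_arm(motion=[[[20,-1,0,0,0],[20,-2,0,0,0],[20,-3,0,0,0],[20,-4,0,0,0],[20,-5,0,0,0],[20,-6,0,0,0],[20,-7,0,0,0],[20,-8,0,0,0],[20,-9,0,0,0],[20,-9,0,0,0]]])

```text
time: 31.0
tcp_pos: [0.6521, 0.1489, 0.0938]
orientation: [-0.001, 0.723, 0.69, 0.002]
ft_force: [0.7, 9.0, 1.2]
opening: 0.455
finger_force: 61.0
```

Call:
step_arm(motion=[[[20,-1,0,0,0],[20,-2,0,0,0],[20,-3,0,0,0],[20,-4,0,0,0],[20,-5,0,0,0],[20,-6,0,0,0],[20,-7,0,0,0],[20,-8,0,0,0],[20,-9,0,0,0],[20,-9,0,0,0]]])

```text
time: 32.25
tcp_pos: [0.6515, 0.139, 0.0934]
orientation: [-0.0, 0.723, 0.69, 0.002]
ft_force: [0.0, 7.8, 0.4]
opening: 0.456
finger_force: 60.8
```

```bash
python3 j.py; python3 -c "
from h import *
print(manip.read_state()['ft_torque'])"
```

```text
32.25 [0.65147506 0.13900604 0.09342114] [0.03785813 7.80676661 0.4043385 ]
scene mag 130 z 0.1222 mean [0.6493 0.1392 0.1205] min [0.6179 0.0894] max [0.6832 0.1558]
scene B none
top mag 11 z 0.1187 mean [0.6443 0.1563 0.1174] min [0.6405 0.1539] max [0.6496 0.1583]
top B none
[ 1.33098462 -0.06992108 -0.05653578]
```

Call:
step_arm(motion=[[[20,-0.5,0,0,0],[20,-1,0,0,0],[20,-1.5,0,0,0],[20,-2,0,0,0],[20,-2.5,0,0,0],[20,-3,0,0,0],[20,-3.5,0,0,0],[20,-4,0,0,0],[20,-4,0,0,0],[20,-4,0,0,0]]])

```text
time: 33.6
tcp_pos: [0.6508, 0.1337, 0.0929]
orientation: [-0.0, 0.723, 0.691, 0.0]
ft_force: [0.3, 3.6, -0.5]
opening: 0.458
finger_force: 60.7
```

```bash
python3 j.py >/dev/null; ls pics|grep j_
```

```text
j_209.png
j_322.png
j_336.png
```

View pics/j_336.png

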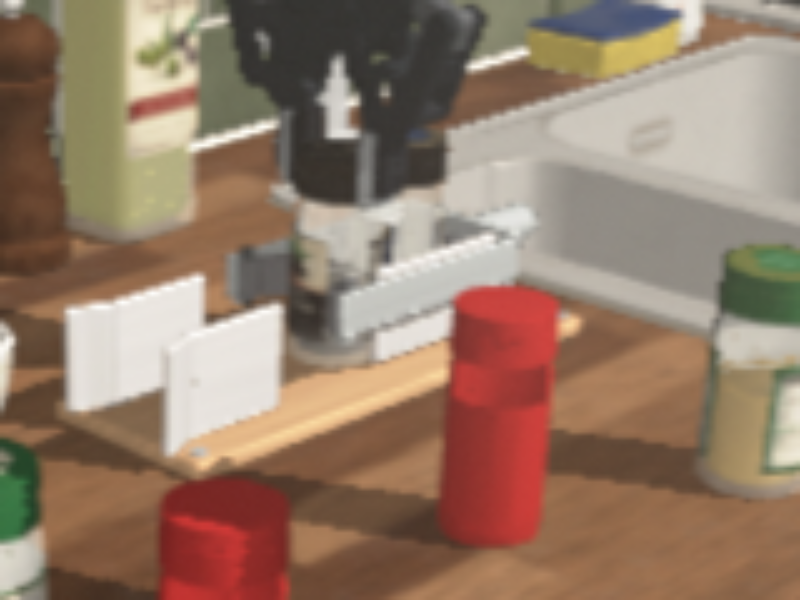

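Jar 2 is gripped upright at (330,260) with jar 1 ahead of it at (415,200). The force has fallen to 3.6 N, so the lips are closing. Feeling on in small steps.

Call:
step_arm(motion=[[[20,-0.3,0,0,0],[20,-0.6,0,0,0],[20,-0.9,0,0,0],[20,-1.2,0,0,0],[20,-1.5,0,0,0],[20,-1.5,0,0,0],[20,-1.5,0,0,0],[20,-1.5,0,0,0],[20,-1.5,0,0,0],[20,-1.5,0,0,0]]])

```text
time: 34.95
tcp_pos: [0.6507, 0.1317, 0.0928]
orientation: [0.0, 0.723, 0.691, 0.0]
ft_force: [2.7, 0.9, -4.1]
opening: 0.456
finger_force: 60.7
```

Call:
step_arm(motion=[[[20,-0.3,0,0,0],[20,-0.6,0,0,0],[20,-0.9,0,0,0],[20,-1.0,0,0,0],[20,-1.0,0,0,0],[20,-1.0,0,0,0],[20,-1.0,0,0,0],[20,-1.0,0,0,0],[20,-1.0,0,0,0],[20,-1.0,0,0,0]]])

```text
time: 36.2
tcp_pos: [0.6504, 0.1309, 0.0928]
orientation: [-0.0, 0.723, 0.69, 0.0]
ft_force: [0.7, 4.8, 0.6]
opening: 0.457
finger_force: 60.8
```

Call:
step_arm(motion=[[[20,-0.3,0,0,0],[20,-0.6,0,0,0],[20,-0.9,0,0,0],[20,-1.0,0,0,0],[20,-1.0,0,0,0],[20,-1.0,0,0,0],[20,-1.0,0,0,0],[20,-1.0,0,0,0],[20,-1.0,0,0,0],[20,-1.0,0,0,0]]])

```text
time: 37.45
tcp_pos: [0.6503, 0.1304, 0.093]
orientation: [-0.0, 0.723, 0.69, 0.0]
ft_force: [0.7, 5.4, 0.1]
opening: 0.45
finger_force: 61.0
```

Call:
step_arm(motion=[[[20,-0.3,0,0,0],[20,-0.6,0,0,0],[20,-0.9,0,0,0],[20,-1.0,0,0,0],[20,-1.0,0,0,0],[20,-1.0,0,0,0],[20,-1.0,0,0,0],[20,-1.0,0,0,0],[20,-1.0,0,0,0],[20,-1.0,0,0,0]]])

```text
time: 38.7
tcp_pos: [0.6502, 0.1295, 0.093]
orientation: [-0.001, 0.723, 0.69, 0.0]
ft_force: [0.2, 6.6, 0.8]
opening: 0.454
finger_force: 61.0
```

Call:
step_arm(motion=[[[20,-0.3,0,0,0],[20,-0.6,0,0,0],[20,-0.9,0,0,0],[20,-1.0,0,0,0],[20,-1.0,0,0,0],[20,-1.0,0,0,0],[20,-1.0,0,0,0],[20,-1.0,0,0,0],[20,-1.0,0,0,0],[20,-1.0,0,0,0]]])

```text
time: 39.95
tcp_pos: [0.6502, 0.1285, 0.0931]
orientation: [-0.001, 0.723, 0.69, 0.0]
ft_force: [0.0, 7.2, 0.7]
opening: 0.451
finger_force: 61.1
```

Call:
step_arm(motion=[[[20,-0.3,0,0,0],[20,-0.6,0,0,0],[20,-0.9,0,0,0],[20,-1.0,0,0,0],[20,-1.0,0,0,0],[20,-1.0,0,0,0],[20,-1.0,0,0,0],[20,-1.0,0,0,0],[20,-1.0,0,0,0],[20,-1.0,0,0,0]]])

```text
time: 41.2
tcp_pos: [0.6502, 0.1281, 0.0932]
orientation: [-0.001, 0.723, 0.69, 0.001]
ft_force: [0.9, 8.5, 2.0]
opening: 0.452
finger_force: 61.2
```

Call:
step_arm(motion=[[[20,-0.3,0,0,0],[20,-0.6,0,0,0],[20,-0.9,0,0,0],[20,-1.0,0,0,0],[20,-1.0,0,0,0],[20,-1.0,0,0,0],[20,-1.0,0,0,0],[20,-1.0,0,0,0],[20,-1.0,0,0,0],[20,-1.0,0,0,0]]])

```text
time: 42.45
tcp_pos: [0.6503, 0.1278, 0.0934]
orientation: [-0.001, 0.723, 0.69, 0.001]
ft_force: [0.5, 11.3, 2.8]
opening: 0.453
finger_force: 61.3
```

The force is now climbing steeply to 11 N, so the end stop is met. Easing off a little, releasing and rising.

Call:
step_arm(motion=[[[20,1,0,0,0],[20,1.5,0,0,0],[20,1.5,0,0,0],[56,1.5,0,0,0],[56,1.5,0,0,0],[56,1.5,0,0,0],[56,1.5,0,0,0],[56,1.5,0,-20,0],[56,1.5,0,-50,0],[56,1.5,0,-80,0]]])

```text
time: 43.7
tcp_pos: [0.6501, 0.127, 0.1734]
orientation: [-0.0, 0.723, 0.69, -0.0]
ft_force: [0.7, -0.2, -0.6]
opening: 0.658
finger_force: 0.0
```

Call:
step_arm(motion=[[[56,0,-20,-20,0],[56,20,-60,-20,0],[56,60,-100,-20,0],[56,100,-150,-20,0],[56,130,-180,-20,0],[56,140,-200,-20,0],[56,140,-200,-20,0],[56,140,-200,-20,0],[56,140,-200,-20,0],[56,140,-200,-20,0]]])

```text
time: 44.95
tcp_pos: [0.4579, 0.2758, 0.1928]
orientation: [0.0, 0.724, 0.69, 0.0]
ft_force: [0.1, -0.3, 0.2]
opening: 0.653
finger_force: 0.0
```

```bash
python3 j.py; python3 - <<'E'
from h import *
p,d=optics.grab_frame("top"); q,_=optics.grab_frame("scene")
a=cv2.resize(p[130:210,310:430],(600,400)); b=cv2.resize(q[110:230,290:410],(400,400)); 
cv2.imwrite("pics/fin.png",cv2.resize(np.hstack([a,b]),(800,320))[:,:,::-1])
X=cloud("top",d)
W=X[130:210,310:430].reshape(-1,3); W=W[(W[:,2]>.1)&(W[:,2]<.125)]
for lab,T in(("near",W[W[:,1]>.114]),("far",W[W[:,1]<=.112])): print(lab,len(T),T.min(0).round(4),T.max(0).round(4))
E
```

```text
44.95 [0.45786664 0.27576084 0.19275712] [ 0.13650634 -0.31776156  0.2293768 ]
scene mag 189 z 0.118 mean [0.6473 0.1153 0.117 ] min [0.6277 0.0732] max [0.6692 0.1529]
scene B none
top mag 414 z 0.1181 mean [0.6483 0.114  0.116 ] min [0.6278 0.0743] max [0.6672 0.1514]
top B none
near 304 [0.629  0.1148 0.1002] [0.6677 0.1538 0.1204]
far 297 [0.627  0.0744 0.1005] [0.6674 0.1118 0.1193]
```

View pics/fin.png

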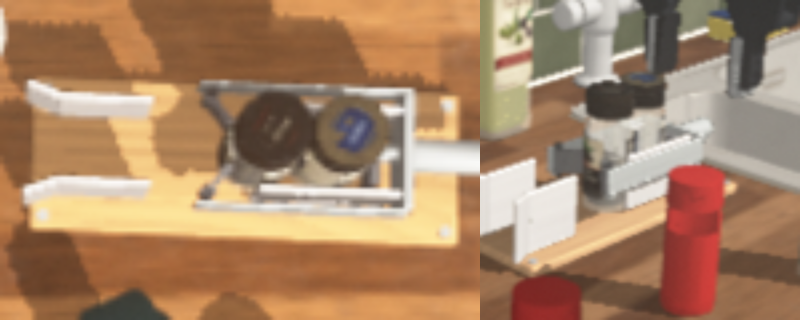

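Both jars are upright behind the shut lips: in the left view the caps are at (272,130) and (350,138) and the lips are slanted in at ≈(225,120) and (225,175). Jar 2's back edge (y 0.151) matches where jar 1 was held, and the arm is clear.

```bash
python3 -c "
from rig import manip; print(manip.hand_in())"
```

```text
the job is handed in; nothing more can be done
None
```

Both slim black-capped jars are in the magazine, upright behind the closed lips and released; the job was handed in at about 45 s, with the highest push force read about 11 N, and the wider jars and mug were not touched.

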